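# Clear the cap die and set its punch with the feeler

## Robot

A 7-joint arm with a two-finger parallel gripper is mounted at the origin on the work surface. World frame = base frame: x ahead of the robot, y to its left, z up, the work surface at z = 0. Lengths are in m, angles in rad, forces in N, time in s.
With the tool pointing down it reaches from about 0.4 to 0.85 m from the base axis. Payload 10.4 kg.
Tool frame: the origin (TCP) lies at the very end of the fingers, on their centre line; the grasp point (between the pads) lies 19 mm behind it; z points along the fingers, y is the line along which they close (so a half turn about z gives the same grasp; the last joint's range is limited). The gripper opens to 87 mm and grips with 3 to 60 N. Pads are 19 mm wide; open, the fingers measure 117 mm over their backs; the gripper's body (75 mm by 190 mm) begins 51 mm behind the grasp point.
Start: joints at [1.12, 0.332, -0.065, 1.46, 0.022, 1.35, -0.088], TCP at [0.259, -0.569, 0.19] pointing down, gripper open.
Joint ranges: [-2.6, 2.6], [-0.5, 2.12], [-1.47, 1.34], [0.16, 2.42], [-1.27, 4.41], [0.06, 2.06], [-2.6, 2.6]. Speed limits (rad/s): [2.22, 2.22, 2.79, 2.79, 3.14, 3.14, 3.14].

## Interface

Orientations are given as a unit quaternion [x, y, z, w].
In Python, from bench import * gives the robot as it stands.
- The arm moves only by the tool step_arm, never from a script. Its arguments are lists of equal length, an entry for each row: "delta_pos": the shift along the world's x, y, z in units of 25 mm (1.0 is 25 mm), a list of three; "turn": the turn about the world's z in units of 0.12 rad (1.0 is 0.12 rad). In form: {"delta_pos": [[tx, ty, tz], ...], "turn": [turn, ...]}. A call has 1 to 12 rows; each row shifts and turns the commanded pose from where the row before left it; what a row does not reach is not made up. A row lasts 1/10 s, in which the tool goes at most 50 mm and 8.59 degrees, less where a joint would pass 70% of its speed; a pose out of reach is approached as far as the arm can. A call with a number of a shift or a turn outside -1 to 1 is refused whole. A call with a gripper value outside its range is refused whole. "grip" is the closure, from 0 (fully open) to 1 (shut), set as the call begins (left out, the last holds). The fingers move at their own pace and stop on an object; "newtons" is the grip in N (left out, the last holds). Time passes only in rows, so rows that do not move let the fingers close. It gives the time, the measured TCP pose, the force, the opening and the grip force at its end, in the units of the state.
- read_state(): the state, without advancing time (a new reading comes with each control period).
- camera(name): name is "side" or "top"; returns a dict with "image" (400x640x3 uint8, red, green, blue), "z_map" (400x640 float32, m along the optical axis (not along the pixel's ray), 0 where there is no reading), "mtx" (3x3 intrinsics, pixels), "view" (4x4, takes a point from world to camera coordinates). Camera axes: x right, y up, looking along -z (the intrinsics and any distortion apply to the point x, -y, -z); pixel columns grow to the right and rows downward; lengths in m; the calibration is good to about 2 mm. A picture is of the moment at which its call begins.
- close_job(): hands the job in; it is judged then, once.
The state is a dict: "time": time; "joint_positions": joint angles; "joint_vel": joint speeds; "joint_torque": joint torques, N m; "ee_pos": TCP position; "eef_rot": TCP orientation; "ft_force": force on the tool from outside, world axes, zero at the start; "torque": the same for the moment, N m; "width": finger opening in m; "grip_force": force on a finger pad.
Only numpy, scipy, OpenCV 4.12 (cv2) and the standard library are available. Lean on these libraries where they do the work, as an engineer would, in place of code of your own. Each camera call takes 0.05 s, during which the arm holds its last target. There are 200 camera calls.

## Task

Get the cap die ready for the next run. First lift every copper stopper cap out of the die's cavities and stand it, flange down, flat on the floor of the shallow tray. Then slide the feeler blade along the lane to well under the raised punch, push the punch down by its knob until its sprung foot bears on the blade, draw the blade back out with the punch dragging on it, leave the punch at that height and lay the feeler flat back on its mat; leave everything else alone.

Things in the scene. Friction and masses are not known exactly. Their poses are not given: they have to be found in the camera images.
- die: Fixed dark steel die block, 180 mm (its x) x 260 mm (its y) x 24 mm high; origin at the centre of its underside. Four round cavities, 43 mm wide and 7 mm deep, are sunk in its top at its own (x, y) = (-40,-92), (40,-92), (-40,-18), (40,-18) mm. The strip y = 20..130 mm is a flat feed lane that ends, at +x, under a punch. A grey frame stands behind the punch (x = 83..113 mm) and carries a guide arm, 93..115 mm above the table, 50 mm wide in y, over x = 42..108 mm.
- die_gap (a point): Point on the flat top of the die block (24 mm above the table) straight below the punch's centre; axes as the die block's: its +x is the way the feeler blade goes in, z up. The die's own (x, y) of it are (50, 75) mm. The punch face spans x = -20..20 mm and y = -25..25 mm from here; the lane is open and flat for 120 mm on the -x side of the punch.
- punch (a joint): Travel of the punch rod downward, m: 0 = fully raised, 0.030 = its free foot on the bare die; the open gap under the free foot is 0.030 minus this. No motor: 3 N on the knob pushes it down, 8 N pulls it up, and it stays where it is left. It starts 16 to 26 mm open. The foot meets the blade lying on the lane at 0.025; right is 0 to 2.5 mm lower.
- foot_face (a point): Centre of the underside of the punch's square steel foot, 40 x 50 x 12 mm. The foot is sprung: it gives way upward by up to 4 mm (2 N to start it, then 3 N per mm) while the rod stays. Push the knob with 8 to 20 N when the foot is on the blade: let go, the rod eases back up by itself until no more than 7 N is left on the blade.
- knob_top (a point): Centre of the top of the punch's black round knob (34 mm across its widest, flat on top over 24 mm, 18 mm high), the highest point of the press: 194 mm above the table when fully raised, less the punch joint; always 140 mm above the face of the free foot. The knob sits on an 18 mm rod; it can be pushed from above.
- tray: Fixed shallow aluminium tray, open on top, 170 x 170 mm outside, 15 mm high, walls and floor 4 mm thick; origin at the centre of its underside.
- mat: Fixed flat black rubber mat where the feeler lies, 180 mm (its x) x 90 mm x 3 mm thick; origin at the centre of its underside.
- feeler: Loose steel feeler, 140 g: a flat blade 5 mm thick, 36 mm wide and 135 mm long, with an upright grip tab on it, 30 mm long (x), 12 mm thick (y), its top 42 mm above the blade's underside. Origin on the underside below the tab's centre; the blade reaches 105 mm ahead of it (+x) to the square tip and 30 mm behind. It lies flat with the tab up. Drawn out from under a rightly set punch it drags with about 2 to 10 N; no drag means that the gap is too wide.
- feeler_tip (a point): Middle of the blade's tip edge, 105 mm ahead of the feeler's origin, 2.5 mm above its underside.
- feeler_mid (a point): Middle of the length of the feeler blade, on its underside, 37.5 mm ahead of its origin.
- cap1: Formed copper stopper cap, 40 g, round: a flange 40 mm across and 6 mm thick with a plain crown 26 mm across on it, 24 mm high in all; origin at the centre of its underside, z up. At the start it sits in a cavity of the die, its underside 17 mm above the table. May be absent.
- cap2: Formed copper stopper cap, 40 g, round: a flange 40 mm across and 6 mm thick with a plain crown 26 mm across on it, 24 mm high in all; origin at the centre of its underside, z up. At the start it sits in a cavity of the die, its underside 17 mm above the table. May be absent.
- cap3: Formed copper stopper cap, 40 g, round: a flange 40 mm across and 6 mm thick with a plain crown 26 mm across on it, 24 mm high in all; origin at the centre of its underside, z up. At the start it sits in a cavity of the die, its underside 17 mm above the table. May be absent.
- cap4: Formed copper stopper cap, 40 g, round: a flange 40 mm across and 6 mm thick with a plain crown 26 mm across on it, 24 mm high in all; origin at the centre of its underside, z up. At the start it sits in a cavity of the die, its underside 17 mm above the table. May be absent.
- bottle_a: Bystander: full amber bottle, 74 mm across, 200 mm high. Not part of the job; leave it where it is.
- bottle_b: Bystander: full amber bottle, 74 mm across, 200 mm high. Not part of the job; leave it where it is.
- jar: Bystander: glass jar, 60 mm across, 70 mm high. Not part of the job; leave it where it is.
- tape: Bystander: cardboard tape core lying flat, 90 mm across, 24 mm high. Not part of the job; leave it where it is.
- driver: Bystander: screwdriver lying on the table. Not part of the job; leave it where it is.
- cup: Bystander: white cup, 70 mm across, 80 mm high. Not part of the job; leave it where it is.
Not all that is in view belongs to the job. Leave any red or yellow look-alike of the cap1 alone.

How it is judged:
By the outcome, as a careful person would: the job done as asked, in the order asked, and still so for the second after the job is handed in, with the robot touching nothing.
Of cap1, cap2, cap3, cap4 only 2 to 4 are there at a start; the rules pass over those that are not, and their reading is None.
At some moment in a run one of cap1, cap2, cap3, cap4, feeler may be knocked a few centimetres aside while the robot is not near it.
It also fails if it takes over 210 s, if anything falls off the work surface, if the arm or the gripper's body presses on something with over 40 N, if the wrist force passes 120 N, or if a joint passes its speed limit or range.

## Working session

There is one attempt and no reset: what is moved stays moved. The work goes in short steps, Python scripts to look and compute and a tool call to move; the robot and the scene stay as the last step left them, time stands still between calls to the robot, and variables do not carry over. Pictures are saved under pics/ and viewed, at most 14 in all, crops included, and the job is handed in when it is done.

Besides the shell and the picture viewer there is one more tool, called in YAML: its name, and indented under it one key for each argument. step_arm: Moves the arm, as the interface text tells. Shifts and turns lie within -1 to 1; 1 stands for 25 mm of shift or 0.12 rad of turn. Its arguments: {"type":"object","properties":{"delta_pos":{"type":"array"},"turn":{"type":"array"},"grip":{"type":"number"},"newtons":{"type":"number"}},"required":["delta_pos","turn"]}

```bash
mkdir -p pics; cat > h.py <<'E'
from bench import *
import numpy as np, cv2
def cam(n):
    c=camera(n); return c
def world(c,u,v,z=None):
    """pixel -> world from depth, or by cutting plane z"""
    K=c["mtx"];V=c["view"];R=V[:3,:3];t=V[:3,3]
    d=np.array([(u-K[0,2])/K[0,0],-(v-K[1,2])/K[1,1],-1.0])
    if z is None: return R.T@(d*c["z_map"][int(round(v)),int(round(u))]-t)
    o=-R.T@t; w=R.T@d; return o+w*(z-o[2])/w[2]
def proj(c,p):
    q=c["view"][:3,:3]@np.array(p)+c["view"][:3,3]; K=c["mtx"]
    return K[0,0]*q[0]/-q[2]+K[0,2], K[1,1]*-q[1]/-q[2]+K[1,2]
def save(c,n,box=None,s=1):
    im=c["image"][:,:,::-1]
    if box: im=im[box[1]:box[3],box[0]:box[2]]
    cv2.imwrite("pics/"+n+".png",cv2.resize(im,None,fx=s,fy=s,interpolation=cv2.INTER_CUBIC))
E
python3 - <<'E'
from h import *
import pickle
for n in("top","side"):
    c=cam(n); save(c,n+"0",s=1.25); pickle.dump(c,open(n+"0.pkl","wb")); print(c["mtx"],c["view"])
s=read_state(); print(s)
E
```

```text
[[419.58996962   0.         318.43176898]
 [  0.         419.58996962 199.22321234]
 [  0.           0.           1.        ]] [[-0.01103172 -0.99971937  0.02096363 -0.02038532]
 [ 0.99553284 -0.00901471  0.09398457 -0.56645997]
 [-0.09376921  0.02190679  0.99535292 -1.12414242]
 [ 0.          0.          0.          1.        ]]
[[398.48842429   0.         319.35259646]
 [  0.         398.48842429 192.08160748]
 [  0.           0.           1.        ]] [[-0.81780957 -0.57512594  0.02043688  0.45678159]
 [ 0.30467429 -0.40256297  0.86320138 -0.30759471]
 [-0.48822237  0.71216094  0.50444594 -0.84345722]
 [ 0.          0.          0.          1.        ]]
{'time': 0.1, 'joint_positions': array([ 1.12037566,  0.33279687, -0.06469233,  1.46087223,  0.02161848,
        1.34988278, -0.08851007]), 'joint_vel': array([ 0.00010607, -0.00167139,  0.00159774, -0.00382326, -0.00156907,
       -0.0002086 , -0.00079296]), 'joint_torque': array([ 1.56967431e-03, -6.24545360e+01,  2.44027690e-02, -3.90710557e+01,
       -6.16540667e-02,  3.66994506e-02,  1.03160853e-04]), 'ee_pos': array([ 0.25912885, -0.56832352,  0.18903377]), 'eef_rot': array([ 9.77207432e-01,  2.12285740e-01, -1.71823522e-04, -6.07810847e-04]), 'ft_force': array([-0.24872471,  1.23930481,  0.10696424]), 'torque': array([0.01443061, 0.0425813 , 0.00577427]), 'grip_force': 0.0, 'width': 0.08695883146532579}
```

View pics/top0.png

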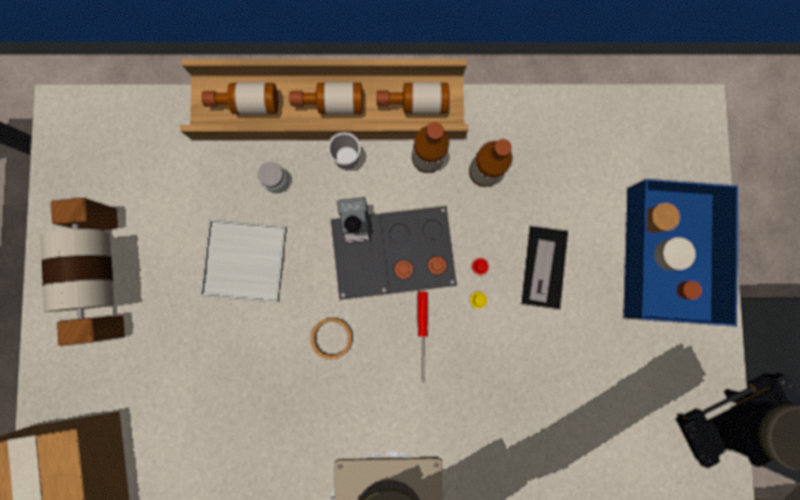

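View pics/side0.png

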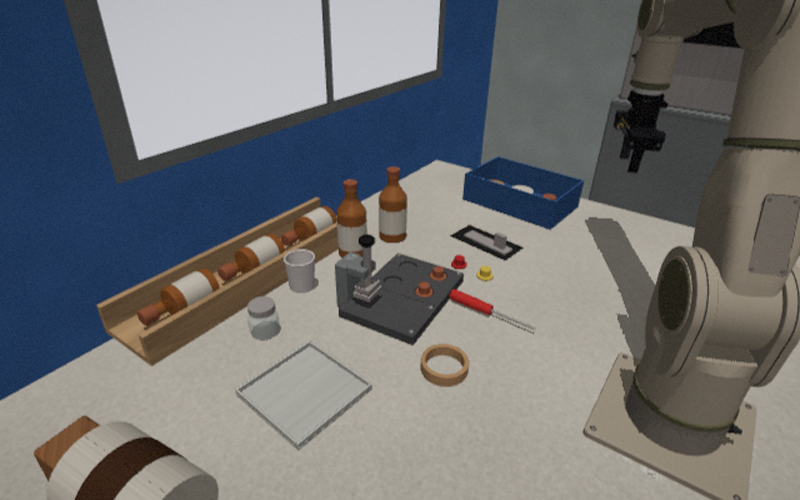

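The top view shows the die at about (395,250) with copper caps in the two near cavities, (403,269) and (437,265). The tray is at (245,260) and the feeler on its mat at (545,267), tab toward the robot. The red and yellow look-alikes are at (480,266) and (478,299). I'll enlarge these next.

```bash
python3 - <<'E'
from h import *
import pickle
t=pickle.load(open("top0.pkl","rb")); s=pickle.load(open("side0.pkl","rb"))
save(t,"die",(250,150,380,250),6)
def crop(c,b,f): return cv2.resize(c["image"][b[1]:b[3],b[0]:b[2],::-1],None,fx=f,fy=f,interpolation=cv2.INTER_CUBIC)
a=crop(t,(155,170,235,245),5);b=crop(t,(410,175,490,250),5)
cv2.imwrite("pics/tm.png",np.hstack([a,b]))
save(s,"sdie",(260,175,430,285),4.5)
for n,c in(("top",t),("side",s)):
    hsv=cv2.cvtColor(c["image"],cv2.COLOR_RGB2HSV)
    print(n,c["z_map"].min(),c["z_map"].max())
    m=((hsv[...,0]<14)|(hsv[...,0]>172))&(hsv[...,1]>90)&(hsv[...,2]>70)
    k,l,st,ce=cv2.connectedComponentsWithStats(m.astype(np.uint8))
    for i in range(1,k):
        if st[i,4]>15:
            p=world(c,*ce[i]); 
            if .2<p[0]<.9 and abs(p[1])<.5: print(st[i],ce[i].round(1),p.round(4),c["image"][l==i].mean(0).round())
E
```

```text
top 0.0 2.051478
[186  66   4  24  38] [187.3  77.2] [0.8915 0.3218 0.0806] [128.  82.  49.]
[211  66   3  24  41] [211.9  76.8] [0.8926 0.2564 0.0809] [128.  84.  54.]
[257  66   3  24  49] [258.4  77.9] [0.8887 0.1324 0.0817] [127.  83.  52.]
[282  67   3  25  43] [282.7  77.8] [0.8892 0.0674 0.0811] [129.  86.  55.]
[328  66   2  24  32] [328.8  77.6] [ 0.8903 -0.0564  0.0788] [126.  79.  46.]
[352  67   3  23  34] [353.1  78.9] [ 0.8874 -0.1222  0.0765] [124.  80.  49.]
[161  73  13  13 134] [166.5  78.5] [0.8936 0.3813 0.0672] [120.  62.  33.]
[231  72  13  13 136] [236.8  78.3] [0.8963 0.1936 0.0604] [122.  63.  35.]
[301  72  12  14 136] [306.2  78.2] [0.894  0.0044 0.0652] [119.  62.  34.]
[340  97  16  15 173] [347.8 104.2] [ 0.7772 -0.0948  0.1984] [133.  68.  37.]
[331 109   5  18  23] [332.4 116.3] [ 0.7696 -0.0619  0.1258] [86. 55. 32.]
[354 108   5  16  28] [356.9 116.2] [ 0.7669 -0.1237  0.134 ] [86. 52. 28.]
[380 111  30  29 224] [400.3 119.9] [ 0.7386 -0.2198  0.1977] [121.  65.  38.]
[342 204  16  16 191] [349.2 211.8] [ 0.5301 -0.1089  0.0396] [132.  72.  47.]
[377
[... 484 characters left out ...]
35.]
[304 185  20   9  87] [313.2 190. ] [ 0.7217 -0.196   0.0184] [85. 52. 29.]
[173 197  35  29 426] [190.3 211.2] [0.8913 0.166  0.0564] [102.  61.  36.]
[270 198   8   8  28] [273.4 202. ] [ 0.7795 -0.0609  0.0165] [84. 54. 32.]
[361 204  12  11 105] [366.8 209.5] [ 0.5208 -0.2009  0.0163] [134.  39.  37.]
[344 213  13  12 117] [350.  218.8] [ 0.524  -0.1046  0.0328] [112.  66.  48.]
[158 214  17  19 101] [167.4 222. ] [0.8775 0.2502 0.0714] [116.  72.  38.]
[332 225  14  13 134] [338.8 231.7] [ 0.5136 -0.0281  0.0358] [114.  67.  48.]
[108 228  42  34 546] [129.5 243.7] [0.8895 0.3556 0.0589] [105.  62.  36.]
[359 231  36  21 317] [375.9 241. ] [ 0.4201 -0.0714  0.0198] [148.  42.  38.]
```

View pics/die.png

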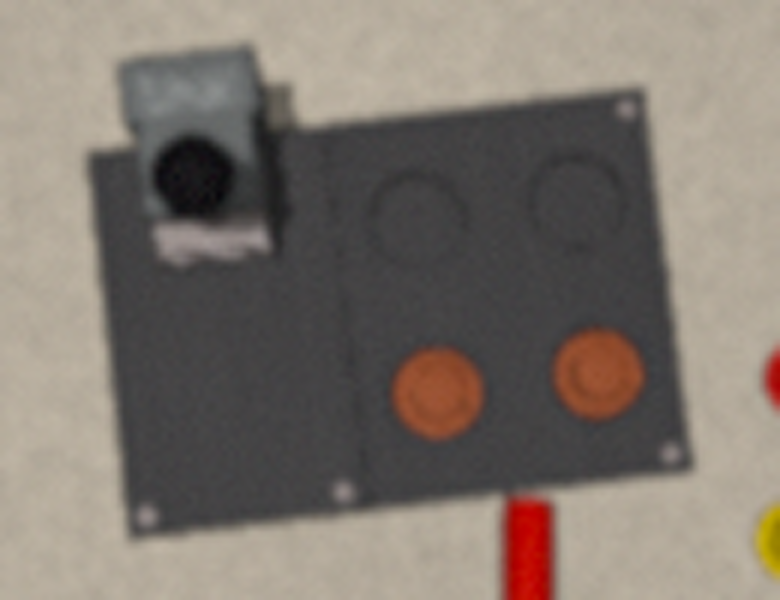

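View pics/tm.png

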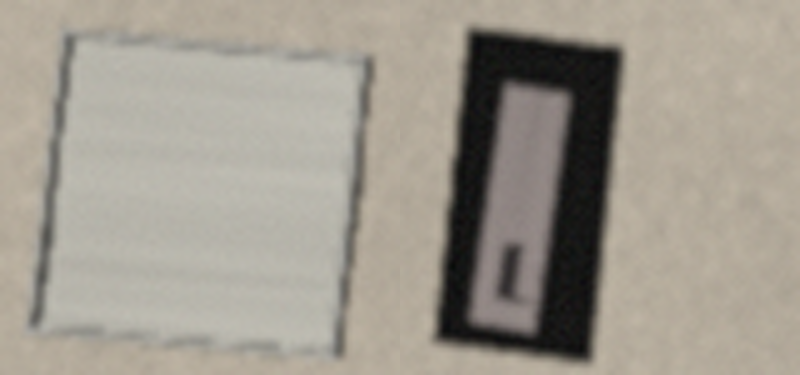

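View pics/sdie.png

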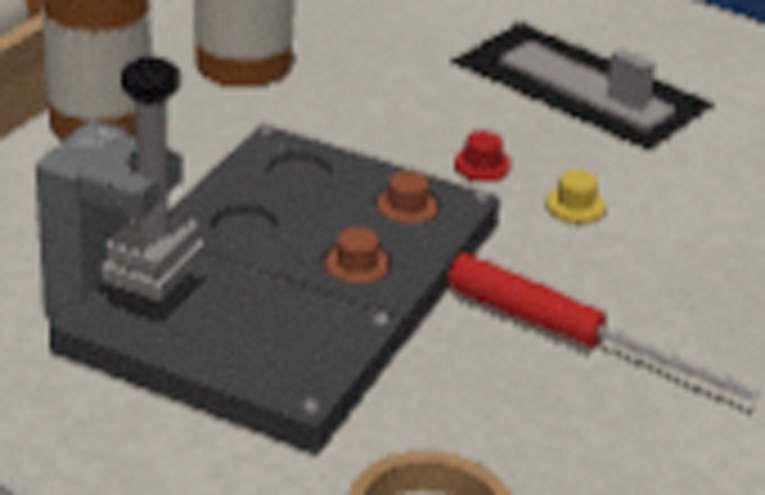

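The enlarged crops show:
- **Die:** corners at (92,153), (643,92), (690,468) and (130,538) in die.png.
- **Caps:** (438,393) and (598,373). The two far cavities are empty.
- **Tray and mat:** corners read off tm.png.
- **Feeler:** blade corners at about (500,80), (572,92), (538,333) and (468,325), with the tab near (510,272).
- **Side view:** tab top (632,58), knob (151,72), crown tops (407,181) and (357,238).

```bash
python3 - <<'E'
from h import *
import pickle
t=pickle.load(open("top0.pkl","rb")); s=pickle.load(open("side0.pkl","rb"))
px=lambda p,f,o:((p[0]+.5)/f-.5+o[0],(p[1]+.5)/f-.5+o[1])
D=lambda p:px(p,6,(250,150)); T=lambda p:px(p,5,(155,170)); M=lambda p:px((p[0]-400,p[1]),5,(410,175)); S=lambda p:px(p,4.5,(260,175))
def rect(n,pts,z):
    w=np.array([world(t,*p,z)[:2] for p in pts])
    c=w.mean(0); up=(w[0]+w[1]-w[2]-w[3])/2; lf=(w[0]+w[3]-w[1]-w[2])/2
    print(n,"c",c.round(4),"len x,y",np.hypot(*up).round(4),np.hypot(*lf).round(4),"yaw deg",np.degrees([np.arctan2(up[1],up[0]),np.arctan2(-lf[0],lf[1])]).round(2)); return c
dc=rect("die",[D(p) for p in((92,153),(643,92),(690,468),(130,538))],.024)
rect("tray",[T(p) for p in((68,38),(370,60),(340,355),(35,328))],.015)
rect("mat",[M(p) for p in((470,32),(621,48),(591,357),(437,340))],.003)
rect("feeler",[M(p) for p in((500,80),(572,92),(538,333),(468,325))],.008)
def tri(p,q):
    A=[];b=[]
    for c,(u,v) in((t,p),(s,q)):
        o=world(c,u,v,0.);d=world(c,u,v,.1)-o;d/=np.linalg.norm(d);P=np.eye(3)-np.outer(d,d);A.append(P);b.append(P@o)
    x=np.linalg.lstsq(np.vstack(A),np.hstack(b),rcond=None)[0]; return x.round(4),np.abs(np.vstack(A)@x-np.hstack(b)).max().round(4)
print("capA crown",tri(D((435,391)),S((357,233)))); print("capB crown",tri(D((598,372)),S((407,178))))
print("capA fl",world(t,*D((438,393)),.023).round(4),"capB fl",world(t,*D((598,373)),.023).round(4))
print("knob",tri(D((194,178)),S((151,72))))
print("tab side z=.045",world(s,*S((632,58)),.045).round(4))
print("z levels: die",[world(t,*D(p))[2].round(4) for p in((250,400),(500,300))],"knob",world(t,*D((194,178))).round(4),"tray fl",world(t,*T((200,200)))[2].round(4),"feeler",world(t,*M((530,150)))[2].round(4),"mat",world(t,*M((480,150)))[2].round(4))
# tab top points from depth
P=np.array([world(t,u,v) for v in range(175,250) for u in range(410,450)]);q=P[(P[:,2]>.03)&(P[:,2]<.06)];print("tab",len(q),q.mean(0).round(4),q.min(0),q.max(0))
P=np.array([world(s,u,v) for v in range(170,215) for u in range(380,420)]);q=P[(P[:,2]>.038)&(P[:,2]<.06)];print("tabS",len(q),q.mean(0).round(4),q.min(0),q.max(0))
E
```

```text
die c [ 0.5604 -0.0153] len x,y 0.176 0.2562 yaw deg [5.78 6.22]
tray c [0.5449 0.3125] len x,y 0.1617 0.1668 yaw deg [-5.17 -5.18]
mat c [ 0.526  -0.3552] len x,y 0.1749 0.0864 yaw deg [-7.98 -6.72]
feeler c [ 0.5181 -0.3476] len x,y 0.1377 0.0402 yaw deg [-9.86 -8.59]
capA crown (array([ 0.5209, -0.0359,  0.0463]), np.float64(0.0015))
capB crown (array([ 0.5291, -0.1091,  0.0445]), np.float64(0.0012))
capA fl [ 0.5228 -0.0371  0.023 ] capB fl [ 0.5312 -0.1105  0.023 ]
knob (array([0.5999, 0.0634, 0.1786]), np.float64(0.0007))
tab side z=.045 [ 0.4789 -0.3423  0.045 ]
z levels: die [np.float64(0.0215), np.float64(0.0227)] knob [0.5999 0.0636 0.1833] tray fl 0.0052 feeler 0.0056 mat 0.001
tab 65 [ 0.4804 -0.3399  0.0423] [ 0.4648756  -0.3494949   0.03056657] [ 0.49481209 -0.33214273  0.0492975 ]
tabS 33 [ 0.4768 -0.3406  0.042 ] [ 0.46221283 -0.34913386  0.03850625] [ 0.49275445 -0.33214587  0.04563822]
```

step_arm:
  delta_pos:
    - [0.45,0.76,0]
    - [0.45,0.76,0]
    - [0.45,0.76,0]
    - [0.45,0.76,0]
    - [0.45,0.76,0]
    - [0.45,0.76,0]
    - [0.45,0.76,0]
    - [0.45,0.76,0]
    - [0.45,0.76,0]
    - [0.45,0.76,0]
    - [0.45,0.76,0]
    - [0.45,0.76,0]
  turn: [-0.11,-0.11,-0.11,-0.11,-0.11,-0.11,-0.11,-0.11,-0.11,-0.11,-0.11,-0.11]
  grip: 0.25
  newtons: 20

```text
time: 1.3
ee_pos: [0.3945, -0.3397, 0.1895]
eef_rot: [0.991, 0.134, -0.0, -0.0]
ft_force: [0.2, 0.4, -0.0]
width: 0.0655
grip_force: 0.0
```

step_arm:
  delta_pos:
    - [0.45,0.76,-0.33]
    - [0.45,0.76,-0.33]
    - [0.45,0.76,-0.33]
    - [0.45,0.76,-0.33]
    - [0.45,0.76,-0.33]
    - [0.45,0.76,-0.33]
    - [0.45,0.76,-0.33]
    - [0.45,0.76,-0.33]
    - [0.45,0.76,-0.33]
    - [0.45,0.76,-0.33]
    - [0.45,0.76,-0.33]
    - [0,0,0]
  turn: [-0.11,-0.11,-0.11,-0.11,-0.11,-0.11,-0.11,-0.11,-0.11,-0.11,-0.11,0]

```text
time: 2.5
ee_pos: [0.5184, -0.1281, 0.0977]
eef_rot: [0.998, 0.064, -0.001, -0.001]
ft_force: [-0.3, 0.2, 0.0]
width: 0.0655
grip_force: 0.0
```

step_arm:
  delta_pos:
    - [0.49,0.69,0]
    - [0,0,-0.4]
    - [0,0,-0.5]
    - [0,0,-0.5]
    - [0,0,-0.5]
    - [0,0,-0.4]
    - [0,0,-0.3]
    - [0,0,-0.18]
    - [0,0,0]
  turn: [0,0,0,0,0,0,0,0,0]

```text
time: 3.4
ee_pos: [0.53, -0.1144, 0.029]
eef_rot: [0.998, 0.062, -0.0, -0.0]
ft_force: [-0.2, 1.0, -0.3]
width: 0.0652
grip_force: 0.0
```

```bash
python3 - <<'E'
from h import *
c=cam("side"); save(c,"s1",(280,150,400,250),6)
E
```

```text
(no output)
```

View pics/s1.png

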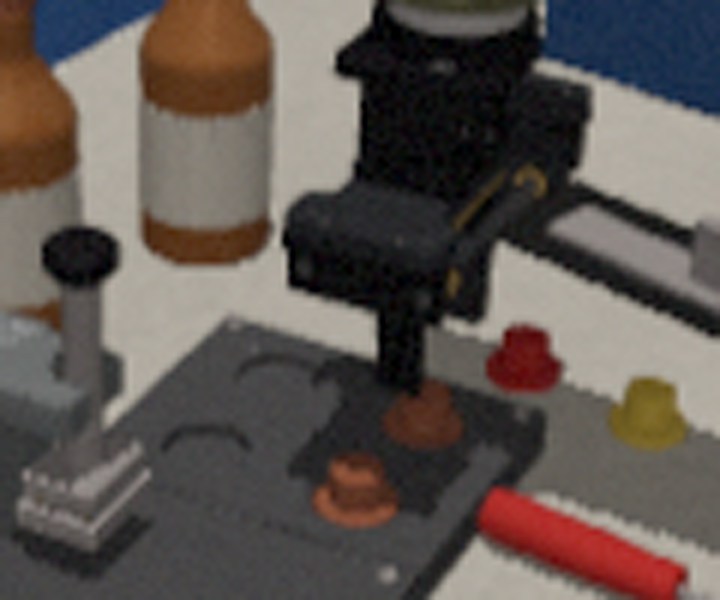

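The picture shows the gripper over the cap, with a finger at about (402,350) and the crown at (428,405). I'll check the projection of the fingers before closing.

```bash
python3 - <<'E'
from h import *
from scipy.spatial.transform import Rotation as Ro
c=cam("side"); s=read_state(); R=Ro.from_quat(s["eef_rot"]).as_matrix(); p=s["ee_pos"]; print(p,R[:,1])
f=lambda q:((np.array(proj(c,q))-[280,150]+.5)*6-.5).round()
for w in(-.0326,0,.0326):
    print(w,"tip",f(p+w*R[:,1]),"50 up",f(p+w*R[:,1]-.05*R[:,2]))
hsv=cv2.cvtColor(c["image"],cv2.COLOR_RGB2HSV)
print("cap crown top",f([.5302,-.111,.041]),"capbottom",f([.5302,-.111,.023]))
E
```

```text
[ 0.53055885 -0.11445762  0.02981654] [ 1.23967272e-01 -9.92286284e-01  2.14990213e-04]
-0.0326 tip [393. 440.] 50 up [399. 352.]
0 tip [421. 407.] 50 up [428. 320.]
0.0326 tip [448. 375.] 50 up [455. 289.]
cap crown top [420. 391.] capbottom [417. 422.]
```

```bash
python3 - <<'E'
from h import *
for n in("side","top"):
    c=cam(n); P=np.array([world(c,u,v) for v in range(130,260) for u in range(280,400)])
    q=P[(abs(P[:,0]-.53)<.04)&(abs(P[:,1]+.114)<.12)&(P[:,2]>.028)]
    print(n,len(q))
    for a in np.arange(.03,.2,.01):
        r=q[(q[:,2]>=a)&(q[:,2]<a+.01)]
        if len(r): print(round(a,2),len(r),r.min(0).round(3),r.max(0).round(3))
    if n=="side":
        save(c,"s2",(320,190,370,240),12)
        for v in range(196,232,3): print(v,[tuple(world(c,u,v).round(3)) for u in (342,345,348)])
E
```

```text
side 2426
0.03 91 [ 0.506 -0.128  0.03 ] [ 0.539 -0.025  0.04 ]
0.04 20 [ 0.507 -0.122  0.04 ] [ 0.534 -0.026  0.042]
0.06 38 [ 0.511 -0.154  0.061] [ 0.54  -0.073  0.07 ]
0.07 38 [ 0.512 -0.159  0.07 ] [ 0.536 -0.071  0.08 ]
0.08 28 [ 0.511 -0.16   0.08 ] [ 0.532 -0.072  0.09 ]
0.09 24 [ 0.511 -0.156  0.09 ] [ 0.531 -0.069  0.099]
0.1 16 [ 0.512 -0.164  0.1  ] [ 0.533 -0.069  0.11 ]
0.11 7 [ 0.526 -0.155  0.11 ] [ 0.535 -0.152  0.12 ]
0.12 8 [ 0.521 -0.155  0.12 ] [ 0.53  -0.152  0.128]
0.13 85 [ 0.491 -0.206  0.131] [ 0.553 -0.025  0.14 ]
0.14 149 [ 0.49  -0.207  0.14 ] [ 0.553 -0.024  0.15 ]
0.15 115 [ 0.49  -0.213  0.15 ] [ 0.552 -0.02   0.16 ]
0.16 128 [ 0.491 -0.213  0.16 ] [ 0.552 -0.018  0.17 ]
0.17 379 [ 0.49  -0.213  0.17 ] [ 0.554 -0.016  0.18 ]
0.18 101 [ 0.498 -0.136  0.18 ] [ 0.546 -0.062  0.19 ]
0.19 74 [ 0.499 -0.135  0.19 ] [ 0.542 -0.063  0.2  ]
196 [(np.float64(0.512), np.float64(-0.031), np.float64(0.149)), (np.float64(0.499), np.float64(-0.025), np.float64(0.157)), (np.float64(0.492), np.float64(-0.027), np.float64(0.158))]
199 [(np.float64(0.51), np.float64(-0.0
[... 1613 characters left out ...]
(0.021))]
226 [(np.float64(0.53), np.float64(-0.071), np.float64(0.024)), (np.float64(0.523), np.float64(-0.077), np.float64(0.023)), (np.float64(0.517), np.float64(-0.084), np.float64(0.022))]
229 [(np.float64(0.51), np.float64(-0.038), np.float64(0.041)), (np.float64(0.516), np.float64(-0.064), np.float64(0.023)), (np.float64(0.509), np.float64(-0.07), np.float64(0.023))]
top 3263
0.03 1 [0.493 0.003 0.03 ] [0.493 0.003 0.03 ]
0.15 67 [ 0.491 -0.075  0.151] [ 0.562 -0.046  0.159]
0.16 9 [ 0.491 -0.065  0.161] [ 0.512 -0.021  0.17 ]
0.17 491 [ 0.49  -0.071  0.17 ] [ 0.558 -0.017  0.18 ]
0.18 5 [ 0.502 -0.068  0.18 ] [ 0.547 -0.062  0.187]
0.19 7 [ 0.504 -0.067  0.191] [ 0.536 -0.063  0.2  ]
```

View pics/s2.png

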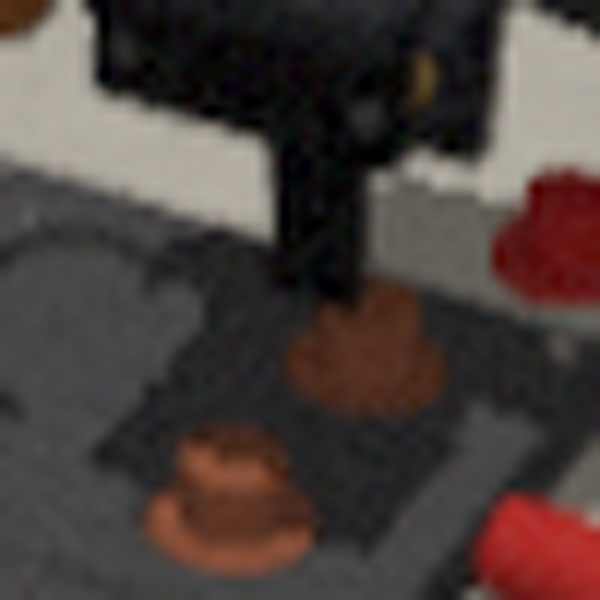

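The fingertips appear around z 0.06, although the reported TCP height is 0.030. The body bottom at 0.131 agrees with this. I'll trust the images, descend a little and measure again.

step_arm:
  delta_pos:
    - [0,0.14,0]
    - [0,0,-0.2]
    - [0,0,-0.2]
    - [0,0,-0.2]
    - [0,0,-0.1]
    - [0,0,0]
    - [0,0,0]
  turn: [0,0,0,0,0,0,0]

```text
time: 4.3
ee_pos: [0.5303, -0.1109, 0.012]
eef_rot: [0.998, 0.062, -0.0, -0.0]
ft_force: [0.3, -0.5, 0.2]
width: 0.0652
grip_force: 0.0
```

```bash
cat >> h.py <<'E'
def fingers(c,p,col=range(280,400)):
    """finger points below the gripper body from the side depth: lowest z, spans"""
    P=np.array([world(c,u,v) for v in range(100,330) for u in col])
    I=np.array([c["image"][v,u].max() for v in range(100,330) for u in col])
    q=P[(I<45)&(abs(P[:,0]-p[0])<.04)&(abs(P[:,1]-p[1])<.065)&(P[:,2]>.027)&(P[:,2]<p[2]+.095)]
    return len(q),q.min(0).round(4),q.max(0).round(4)
E
python3 - <<'E'
from h import *
c=cam("side"); s=read_state(); print(s["ee_pos"],s["ft_force"],fingers(c,s["ee_pos"])); save(c,"s3",(320,190,370,240),12)
P=np.array([world(c,u,v) for v in range(130,260) for u in range(280,400)])
q=P[(abs(P[:,0]-.53)<.05)&(abs(P[:,1]+.114)<.12)&(P[:,2]>.06)&(P[:,2]<.2)]
print(np.histogram(q[:,2],np.arange(.06,.2,.005)))
E
```

```text
[ 0.53044795 -0.11095236  0.01213562] [ 0.12028331 -0.38766711 -1.32626417] (115, array([ 0.5098, -0.1549,  0.0443]), array([ 0.5387, -0.0644,  0.1062]))
(array([ 14,  16,   9,  11,  12,   4,   2,   3,   5,   3,  16,  57,  68,
        88,  89, 100,  47,  64, 123, 304,  48,  52,  40,  37,  35,  31,
        31,  33]), array([0.06 , 0.065, 0.07 , 0.075, 0.08 , 0.085, 0.09 , 0.095, 0.1  ,
       0.105, 0.11 , 0.115, 0.12 , 0.125, 0.13 , 0.135, 0.14 , 0.145,
       0.15 , 0.155, 0.16 , 0.165, 0.17 , 0.175, 0.18 , 0.185, 0.19 ,
       0.195, 0.2  ]))
```

View pics/s3.png

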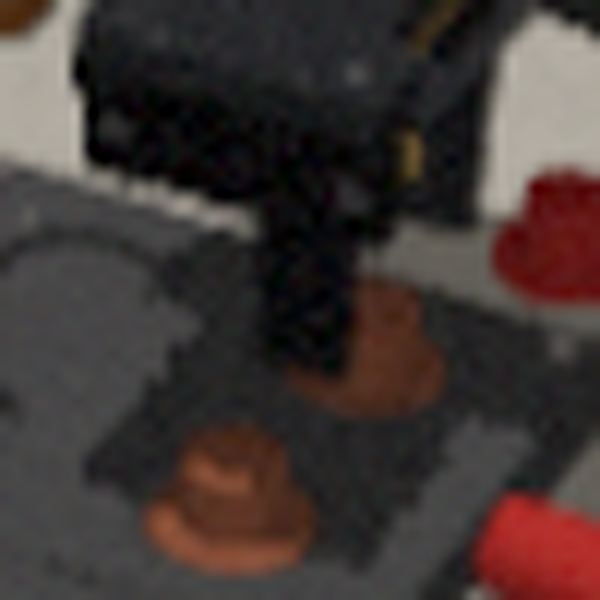

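The finger now ends at about (310,370) in the crop, roughly 30 mm above the reported TCP. So the reported z reads about 31 mm low. I'll descend another 14 mm and grip.

step_arm:
  delta_pos:
    - [0,0,-0.2]
    - [0,0,-0.2]
    - [0,0,-0.16]
    - [0,0,0]
    - [0,0,0]
  turn: [0,0,0,0,0]

```text
time: 4.85
ee_pos: [0.5302, -0.1109, -0.0021]
eef_rot: [0.998, 0.062, -0.0, -0.0]
ft_force: [-0.3, 0.4, -0.5]
width: 0.0654
grip_force: 0.0
```

step_arm:
  delta_pos:
    - [0,0,0]
    - [0,0,0]
    - [0,0,0]
    - [0,0,0]
    - [0,0,0]
    - [0,0,0]
    - [0,0,0]
    - [0,0,0]
  turn: [0,0,0,0,0,0,0,0]
  grip: 0.85
  newtons: 15

```text
time: 5.65
ee_pos: [0.5303, -0.111, -0.0019]
eef_rot: [0.998, 0.062, 0.0, 0.0]
ft_force: [0.0, -0.5, -0.0]
width: 0.0254
grip_force: 15.0
```

step_arm:
  delta_pos:
    - [0,0,0.5]
    - [0,0,0.9]
    - [0,0,1]
    - [0,0,1]
    - [-0.05,0.95,0]
    - [-0.05,0.95,0]
    - [-0.05,0.95,0]
    - [-0.05,0.95,0]
    - [-0.05,0.95,0]
    - [-0.05,0.95,0]
    - [-0.05,0.95,0]
    - [-0.05,0.95,0]
  turn: [0,0,0,0,0,0,0,0,0,0,0,0]

```text
time: 6.85
ee_pos: [0.5204, 0.0801, 0.084]
eef_rot: [0.998, 0.062, 0.0, 0.0]
ft_force: [-0.9, -0.2, -0.5]
width: 0.0251
grip_force: 15.0
```

step_arm:
  delta_pos:
    - [0,0.95,0]
    - [0,0.95,0]
    - [0,0.95,0]
    - [0,0.95,0]
    - [0.37,0.83,0]
    - [0.37,0.83,0]
    - [0.37,0.83,0]
    - [0.37,0.83,0]
    - [0.37,0.83,0]
    - [0.37,0.83,0]
    - [0.37,0.83,0]
    - [0,0,0]
  turn: [0,0,0,0,0,0,0,0,0,0,0,0]

```text
time: 8.05
ee_pos: [0.5847, 0.3225, 0.0837]
eef_rot: [0.998, 0.063, 0.0, -0.001]
ft_force: [-0.4, -0.2, -0.4]
width: 0.0253
grip_force: 15.0
```

step_arm:
  delta_pos:
    - [0,0,-0.7]
    - [0,0,-0.8]
    - [0,0,-0.8]
    - [0,0,-0.7]
    - [0,0,-0.5]
    - [0,0,-0.25]
    - [0,0,-0.08]
    - [0,0,0]
    - [0,0,0]
  turn: [0,0,0,0,0,0,0,0,0]

```text
time: 8.95
ee_pos: [0.5855, 0.3197, -0.0119]
eef_rot: [0.998, 0.062, 0.001, -0.0]
ft_force: [0.3, 0.1, -0.3]
width: 0.0253
grip_force: 15.0
```

step_arm:
  delta_pos:
    - [0,0,-0.04]
    - [0,0,-0.04]
    - [0,0,0]
    - [0,0,0]
  turn: [0,0,0,0]

```text
time: 9.35
ee_pos: [0.5851, 0.3193, -0.0147]
eef_rot: [0.998, 0.062, 0.0, 0.0]
ft_force: [-0.2, 0.6, -0.1]
width: 0.0254
grip_force: 15.0
```

step_arm:
  delta_pos:
    - [0,0,-0.03]
    - [0,0,0]
    - [0,0,0]
  turn: [0,0,0]

```text
time: 9.65
ee_pos: [0.5852, 0.3194, -0.0149]
eef_rot: [0.998, 0.062, 0.0, 0.0]
ft_force: [-3.0, -1.2, 5.8]
width: 0.0251
grip_force: 15.0
```

step_arm:
  delta_pos:
    - [0,0,0.02]
    - [0,0,0]
    - [0,0,0]
    - [0,0,0]
    - [0,0,0.6]
    - [0,0,0.9]
    - [0,0,0.9]
    - [0,0,0.8]
    - [0,0,0.8]
  turn: [0,0,0,0,0,0,0,0,0]
  grip: 0.25

```text
time: 10.55
ee_pos: [0.5852, 0.3196, 0.0873]
eef_rot: [0.998, 0.062, 0.001, -0.0]
ft_force: [-0.6, 0.2, -0.2]
width: 0.0649
grip_force: 0.0
```

step_arm:
  delta_pos:
    - [-0.5,-0.9,0]
    - [-0.5,-0.9,0]
    - [-0.5,-0.9,0]
    - [-0.5,-0.9,0]
    - [-0.5,-0.9,0]
    - [0,-0.97,0]
    - [0,-0.97,0]
    - [0,-0.97,0]
    - [0,-0.97,0]
    - [0,-0.97,0]
  turn: [0,0,0,0,0,0,0,0,0,0]

```text
time: 11.55
ee_pos: [0.5228, 0.0848, 0.0863]
eef_rot: [0.998, 0.062, 0.001, 0.0]
ft_force: [0.4, 0.0, -0.6]
width: 0.0655
grip_force: 0.0
```

step_arm:
  delta_pos:
    - [0,-0.97,0]
    - [0,-0.97,0]
    - [0,-0.97,0]
    - [0,-0.97,0]
    - [0,-0.97,0]
    - [0,0,0]
    - [0,0,0]
  turn: [0,0,0,0,0,0,0]

```text
time: 12.25
ee_pos: [0.5229, -0.0356, 0.0859]
eef_rot: [0.998, 0.062, 0.001, 0.0]
ft_force: [-0.0, 0.6, 0.2]
width: 0.0655
grip_force: 0.0
```

```bash
cat >> h.py <<'E'
def caps(c):
    hsv=cv2.cvtColor(c["image"],cv2.COLOR_RGB2HSV)
    m=(hsv[...,0]<16)&(hsv[...,1]>90)&(hsv[...,2]>50)
    k,l,st,ce=cv2.connectedComponentsWithStats(m.astype(np.uint8))
    for i in range(1,k):
        if st[i,4]>40:
            p=world(c,*ce[i])
            if .35<p[0]<.7 and -.5<p[1]<.45: print(st[i],ce[i].round(1),p.round(4),world(c,*ce[i],.03).round(4))
E
python3 - <<'E'
from h import *
for n in("top","side"): print(n); caps(cam(n))
E
```

```text
top
[187 188  14  13 141] [193.7 193.9] [0.5838 0.3143 0.0266] [0.5834 0.3134 0.03  ]
[377 206  14  14 157] [383.8 212.6] [ 0.528  -0.2057  0.024 ] [ 0.5276 -0.2046  0.03  ]
[249 254  33  33 282] [264.5 270.5] [ 0.3726  0.1243 -0.0021] [0.3749 0.1209 0.03  ]
side
[361 204  12  11  95] [366.8 209.4] [ 0.52   -0.1992  0.0181] [ 0.5116 -0.1824  0.03  ]
[332 225  15  13 137] [339.  231.7] [ 0.5154 -0.0318  0.0327] [ 0.5173 -0.035   0.03  ]
[359 231  36  21 304] [376.7 241.2] [ 0.419  -0.0745  0.0176] [ 0.4123 -0.0593  0.03  ]
[337 276  38  16 188] [355.2 283. ] [0.3898 0.0887 0.0042] [0.377  0.1135 0.03  ]
[337 292  37  17 188] [354.6 301.6] [0.3517 0.1576 0.0217] [0.348 0.165 0.03 ]
[221 294  18  17 226] [229.1 302.6] [0.574  0.3254 0.0226] [0.5682 0.3301 0.03  ]
```

step_arm:
  delta_pos:
    - [0,-0.06,-0.6]
    - [0,0,-0.8]
    - [0,0,-0.8]
    - [0,0,-0.7]
    - [0,0,-0.4]
    - [0,0,-0.2]
    - [0,0,0]
    - [0,0,0]
  turn: [0,0,0,0,0,0,0,0]

```text
time: 13.15
ee_pos: [0.523, -0.037, -0.002]
eef_rot: [0.998, 0.062, 0.0, 0.0]
ft_force: [0.3, 0.1, -0.2]
width: 0.0654
grip_force: 0.0
```

step_arm:
  delta_pos:
    - [0,0,0]
    - [0,0,0]
    - [0,0,0]
    - [0,0,0]
    - [0,0,0]
    - [0,0,0]
    - [0,0,0]
  turn: [0,0,0,0,0,0,0]
  grip: 0.85

```text
time: 13.85
ee_pos: [0.5226, -0.0372, -0.0024]
eef_rot: [0.998, 0.062, 0.0, 0.0]
ft_force: [0.6, 0.5, 1.1]
width: 0.0251
grip_force: 15.0
```

step_arm:
  delta_pos:
    - [0,0,0.5]
    - [0,0,0.9]
    - [0,0,1]
    - [0,0,1]
    - [-0.05,0.95,0]
    - [-0.05,0.95,0]
    - [-0.05,0.95,0]
    - [-0.05,0.95,0]
    - [-0.05,0.95,0]
    - [-0.05,0.95,0]
    - [-0.05,0.95,0]
    - [-0.05,0.95,0]
  turn: [0,0,0,0,0,0,0,0,0,0,0,0]

```text
time: 15.05
ee_pos: [0.5126, 0.1538, 0.0835]
eef_rot: [0.998, 0.062, 0.0, 0.0]
ft_force: [0.3, -0.1, -1.2]
width: 0.0254
grip_force: 15.0
```

step_arm:
  delta_pos:
    - [0,0.95,0]
    - [0,0.95,0]
    - [0,0.95,0]
    - [0,0.95,0]
    - [0,0.95,0]
    - [0,0.95,0]
    - [0,0,0]
    - [0,0,0]
  turn: [0,0,0,0,0,0,0,0]

```text
time: 15.85
ee_pos: [0.5125, 0.2954, 0.083]
eef_rot: [0.998, 0.063, 0.0, 0.0]
ft_force: [-0.4, -1.5, -0.9]
width: 0.0255
grip_force: 15.0
```

step_arm:
  delta_pos:
    - [-0.1,0.2,-0.7]
    - [0,0,-0.8]
    - [0,0,-0.8]
    - [0,0,-0.7]
    - [0,0,-0.5]
    - [0,0,-0.25]
    - [0,0,-0.12]
    - [0,0,0]
    - [0,0,-0.03]
    - [0,0,0]
  turn: [0,0,0,0,0,0,0,0,0,0]

```text
time: 16.85
ee_pos: [0.5104, 0.3005, -0.0144]
eef_rot: [0.998, 0.062, 0.0, -0.0]
ft_force: [-0.2, -0.7, -0.6]
width: 0.0251
grip_force: 15.0
```

step_arm:
  delta_pos:
    - [0,0,-0.02]
    - [0,0,0]
    - [0,0,0]
  turn: [0,0,0]

```text
time: 17.15
ee_pos: [0.5101, 0.3003, -0.0154]
eef_rot: [0.998, 0.062, 0.0, 0.0]
ft_force: [-0.1, -0.4, -0.2]
width: 0.0255
grip_force: 15.0
```

step_arm:
  delta_pos:
    - [0,0,-0.03]
    - [0,0,0]
    - [0,0,0]
  turn: [0,0,0]

```text
time: 17.45
ee_pos: [0.5102, 0.3004, -0.0155]
eef_rot: [0.998, 0.062, 0.0, 0.0]
ft_force: [-3.2, -2.7, 7.8]
width: 0.0255
grip_force: 15.0
```

step_arm:
  delta_pos:
    - [0,0,0.02]
    - [0,0,0]
    - [0,0,0]
    - [0,0,0]
    - [0,0,0.6]
    - [0,0,0.9]
    - [0,0,0.9]
    - [0,0,0.8]
    - [0,0,0.8]
    - [-0.2,-0.9,0]
    - [-0.2,-0.9,0]
    - [-0.2,-0.9,0]
  turn: [0,0,0,0,0,0,0,0,0,0,0,0]
  grip: 0.25

```text
time: 18.65
ee_pos: [0.495, 0.2324, 0.0855]
eef_rot: [0.998, 0.062, 0.001, -0.0]
ft_force: [0.1, 0.1, 0.2]
width: 0.0649
grip_force: 0.0
```

step_arm:
  delta_pos:
    - [-0.05,-0.95,0]
    - [-0.05,-0.95,0]
    - [-0.05,-0.95,0]
    - [-0.05,-0.95,0]
    - [-0.05,-0.95,0]
    - [-0.05,-0.95,0]
    - [-0.05,-0.95,0]
    - [-0.05,-0.95,0]
    - [-0.05,-0.95,0]
    - [-0.05,-0.95,0]
    - [-0.05,-0.95,0]
    - [-0.05,-0.95,0]
  turn: [-0.19,-0.19,-0.19,-0.19,-0.19,-0.19,-0.19,-0.19,-0.19,-0.19,-0.19,-0.19]

```text
time: 19.85
ee_pos: [0.4802, -0.0535, 0.085]
eef_rot: [0.997, -0.075, 0.0, 0.0]
ft_force: [-0.2, 0.3, -0.3]
width: 0.065
grip_force: 0.0
```

```bash
python3 - <<'E'
from h import *
c=cam("top"); caps(c); s=cam("side"); caps(s)
a=cv2.resize(c["image"][165:250,405:465,::-1],None,fx=6.5,fy=6.5,interpolation=cv2.INTER_CUBIC)
b=cv2.resize(s["image"][165:220,355:425,::-1],None,fx=5.5,fy=5.5,interpolation=cv2.INTER_CUBIC)
H=max(a.shape[0],b.shape[0]);f=lambda i:cv2.copyMakeBorder(i,0,H-i.shape[0],0,0,cv2.BORDER_CONSTANT)
cv2.imwrite("pics/f1.png",np.hstack([f(a),f(b)])); print(a.shape,b.shape)
for n,k in(("top",c),("side",s)):
    rng=[(u,v) for v in range(165,250) for u in range(405,465)] if n=="top" else [(u,v) for v in range(165,220) for u in range(355,425)]
    P=np.array([world(k,*q) for q in rng]); q=P[(P[:,2]>.035)&(P[:,2]<.05)&(abs(P[:,0]-.48)<.06)&(abs(P[:,1]+.34)<.06)]; print(n,len(q),q.mean(0),q.min(0),q.max(0))
E
```

```text
[187 188  14  13 142] [193.7 193.9] [0.5838 0.3144 0.027 ] [0.5835 0.3135 0.03  ]
[377 206  14  14 155] [383.7 212.6] [ 0.5278 -0.2054  0.0243] [ 0.5275 -0.2044  0.03  ]
[194 215  13  13 144] [200. 221.] [0.5096 0.2958 0.0278] [0.5095 0.2952 0.03  ]
[249 254  33  33 289] [264.4 270.5] [ 0.3725  0.1249 -0.0046] [0.3751 0.1212 0.03  ]
[361 204  12  11  96] [366.7 209.4] [ 0.5199 -0.1982  0.0184] [ 0.5118 -0.1819  0.03  ]
[359 231  36  21 309] [376.7 241.2] [ 0.4168 -0.0693  0.0218] [ 0.4123 -0.0592  0.03  ]
[338 276  35  16 171] [355.  282.6] [0.3913 0.0871 0.0035] [0.3782 0.1126 0.03  ]
[337 290  37  19 200] [354.5 301.7] [0.3511 0.1594 0.0234] [0.3481 0.1653 0.03  ]
[221 294  18  17 224] [229.2 302.6] [0.5735 0.3257 0.0231] [0.5681 0.33   0.03  ]
[252 304  17  18 234] [260.  312.5] [0.4983 0.308  0.0248] [0.4948 0.3114 0.03  ]
(552, 390, 3) (302, 385, 3)
top 60 [ 0.48044158 -0.34025913  0.04337703] [ 0.46486756 -0.34915911  0.03587058] [ 0.49462492 -0.3321984   0.04867777]
side 40 [ 0.47603875 -0.34034416  0.04161326] [ 0.4618097  -0.34957678  0.03530018] [ 0.49177723 -0.33127789  0.04723602]
```

View pics/f1.png

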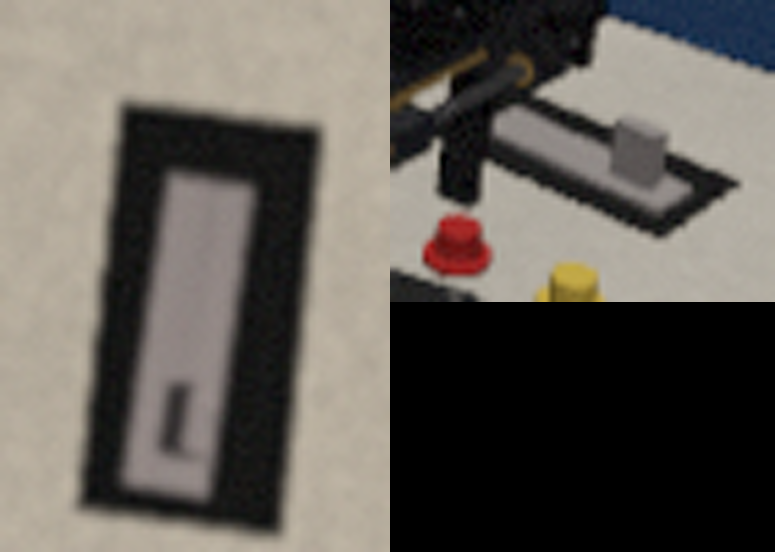

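The feeler blade runs from (165,172)/(257,182) to (122,488)/(212,500) in the crop. It hasn't moved: yaw is about -8.5° and the tab is near (0.480, -0.341). Both caps stand in the tray.

step_arm:
  delta_pos:
    - [0,-0.95,0]
    - [0,-0.95,0]
    - [0,-0.95,0]
    - [0,-0.95,0]
    - [0,-0.95,0]
    - [0,-0.95,0]
    - [0,-0.95,0]
    - [0,-0.95,0]
    - [0,-0.95,0]
    - [0,-0.95,0]
    - [0,-0.95,0]
    - [0,-0.95,0]
  turn: [0,0,0,0,0,0,0,0,0,0,0,0]

```text
time: 21.15
ee_pos: [0.4802, -0.338, 0.0844]
eef_rot: [0.997, -0.074, 0.0, -0.0]
ft_force: [0.4, 0.8, 0.7]
width: 0.0654
grip_force: 0.0
```

step_arm:
  delta_pos:
    - [0,0,0]
    - [0,0,-0.6]
    - [0,0,-0.8]
    - [0,0,-0.8]
    - [0,0,-0.7]
    - [0,0,-0.5]
    - [0,0,-0.3]
    - [0,0,-0.1]
    - [0,0,0]
    - [0,0,0]
  turn: [0,0,0,0,0,0,0,0,0,0]

```text
time: 22.15
ee_pos: [0.4806, -0.3374, -0.01]
eef_rot: [0.997, -0.075, 0.001, 0.0]
ft_force: [0.5, -0.2, 1.8]
width: 0.0655
grip_force: 0.0
```

step_arm:
  delta_pos:
    - [0,0,0]
    - [0,0,0]
    - [0,0,0]
    - [0,0,0]
    - [0,0,0]
    - [0,0,0]
    - [0,0,0]
    - [0,0,0]
    - [0,0,0]
  turn: [0,0,0,0,0,0,0,0,0]
  grip: 1.0
  newtons: 40

```text
time: 23.05
ee_pos: [0.48, -0.3374, -0.0107]
eef_rot: [0.997, -0.075, 0.0, 0.0]
ft_force: [-1.0, -1.8, 0.1]
width: 0.0116
grip_force: 39.9
```

step_arm:
  delta_pos:
    - [0,0,0.5]
    - [0,0,0.8]
    - [0,0,1.0]
    - [-0.05,0.9,0]
    - [-0.06,0.97,0]
    - [-0.06,0.97,0]
    - [-0.06,0.97,0]
    - [-0.06,0.97,0]
    - [-0.06,0.97,0]
    - [-0.06,0.97,0]
    - [-0.06,0.97,0]
    - [-0.06,0.97,0]
  turn: [0,0,0,0.13,0.13,0.13,0.13,0.13,0.13,0.13,0.13,0.13]

```text
time: 24.25
ee_pos: [0.4666, -0.1188, 0.0469]
eef_rot: [1.0, -0.004, 0.0, 0.0]
ft_force: [0.7, 0.8, -0.7]
width: 0.0118
grip_force: 39.9
```

step_arm:
  delta_pos:
    - [-0.05,0.97,0]
    - [-0.05,0.97,0]
    - [-0.05,0.97,0]
    - [-0.05,0.97,0]
    - [-0.05,0.97,0]
    - [-0.05,0.97,0]
    - [-0.05,0.97,0]
    - [0,0,0]
    - [0,0,0]
  turn: [0.13,0.13,0.13,0.13,0.13,0.13,0.13,0,0]

```text
time: 25.15
ee_pos: [0.4578, 0.0497, 0.0468]
eef_rot: [0.999, 0.051, -0.0, 0.0]
ft_force: [-0.7, -0.3, -2.1]
width: 0.0119
grip_force: 39.9
```

```bash
python3 - <<'E'
from h import *
s=read_state(); print(s["ee_pos"],s["eef_rot"],s["ft_force"],s["width"])
c=cam("side"); k=cam("top")
a=cv2.resize(k["image"][150:250,250:340,::-1],None,fx=4.4,fy=4.4,interpolation=cv2.INTER_CUBIC)
b=cv2.resize(c["image"][180:290,265:355,::-1],None,fx=4.4,fy=4.4,interpolation=cv2.INTER_CUBIC)
H=484;f=lambda i:cv2.copyMakeBorder(i,0,H-i.shape[0],0,0,cv2.BORDER_CONSTANT)
cv2.imwrite("pics/f2.png",np.hstack([f(a),f(b)]))
E
```

```text
[0.45775799 0.04972783 0.04682872] [ 9.98704944e-01  5.08762951e-02 -1.24447952e-05  1.91964393e-04] [-0.73040734 -0.27515652 -2.14457622] 0.01191931980449745
```

View pics/f2.png

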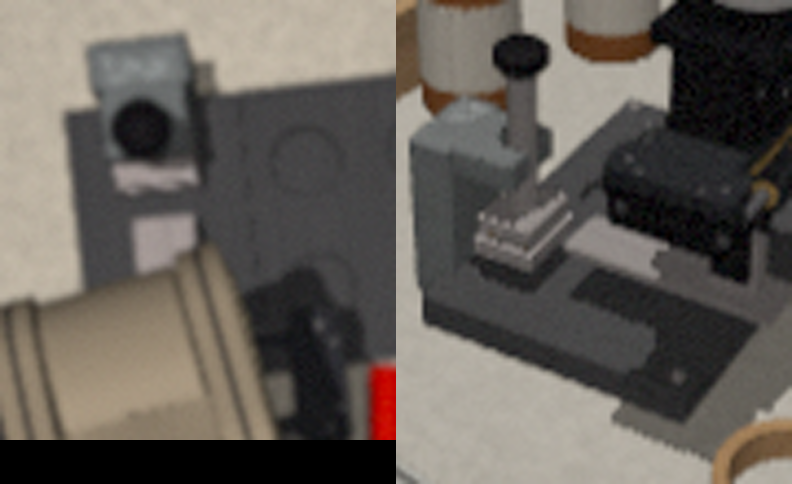

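The blade tip edge is at (133..195, 213) in the top crop, short of the foot at (113..197, 180). I'll compute its position.

```bash
python3 - <<'E'
from h import *
from scipy.spatial.transform import Rotation as Ro
s=read_state(); k=cam("top")
px=lambda p:((p[0]+.5)/4.4-.5+250,(p[1]+.5)/4.4-.5+150)
z=s["ee_pos"][2]+.0137+.005
L,R=[world(k,*px(p),z) for p in((133,216),(195,211.5))]
print("tip",L,R,(L+R)/2,"edge yaw",np.degrees(np.arctan2(L[0]-R[0],L[1]-R[1]))*-1, "blade z depth",world(k,*px((165,235))))
yaw=2*np.arctan2(s["eef_rot"][1],s["eef_rot"][0]);print("tool yaw",np.degrees(yaw))
u=np.array([np.cos(np.radians(6)),np.sin(np.radians(6))]);v=np.array([-u[1],u[0]])
for c0 in([.5604,-.0153],):
    for n,p in(("tip",((L+R)/2)[:2]),("ee",s["ee_pos"][:2])):
        d=p-np.array(c0); print(n,"in die",d@u,d@v)
K=world(k,*px((142,128)),.183); d=K[:2]-[.5604,-.0153]; print("knob die",K,d@u,d@v)
F=[world(k,*px(p),.06) for p in((113,170),(197,163))]; print([((f[:2]-[.5604,-.0153])@u,(f[:2]-[.5604,-.0153])@v) for f in F])
E
```

```text
tip [0.56489552 0.07689063 0.06547353] [0.56728028 0.03962925 0.06547353] [0.5660879  0.05825994 0.06547353] edge yaw 3.661993951000943 blade z depth [0.5532648  0.05772827 0.06530806]
tool yaw 5.694396873835659
tip in die 0.013345849223445477 0.07256242400302208
ee in die -0.09522377479549639 0.07409535168758617
knob die [0.60127474 0.06367059 0.183     ] 0.048905497616583256 0.07426540313313401
[(np.float64(0.04387071032568188), np.float64(0.10056437388720271)), (np.float64(0.0423772543151348), np.float64(0.049595849280088006))]
```

step_arm:
  delta_pos:
    - [-0.01,0.06,-0.4]
    - [0,0,-0.5]
    - [0,0,-0.3]
    - [0,0,-0.16]
    - [0,0,-0.06]
    - [0,0,0]
    - [0,0,0]
  turn: [0.04,0,0,0,0,0,0]

```text
time: 26.0
ee_pos: [0.4581, 0.0506, 0.0116]
eef_rot: [0.999, 0.053, 0.0, 0.0]
ft_force: [0.2, 0.7, -1.5]
width: 0.0118
grip_force: 39.9
```

step_arm:
  delta_pos:
    - [0,0,-0.03]
    - [0,0,0]
    - [0,0,0]
  turn: [0,0,0]

```text
time: 26.3
ee_pos: [0.4579, 0.0506, 0.0106]
eef_rot: [0.999, 0.052, 0.0, 0.0]
ft_force: [-0.4, -0.3, -1.8]
width: 0.012
grip_force: 39.9
```

Now I'll slide it in.

step_arm:
  delta_pos:
    - [0.2,0.02,-0.01]
    - [0.25,0.026,0]
    - [0.25,0.026,0]
    - [0.25,0.026,0]
    - [0.25,0.026,0]
    - [0.25,0.026,0]
    - [0.25,0.026,0]
    - [0.25,0.026,0]
    - [0.16,0.017,0]
    - [0,0,0]
    - [0,0,0]
  turn: [0,0,0,0,0,0,0,0,0,0,0]

```text
time: 27.4
ee_pos: [0.5107, 0.0561, 0.0103]
eef_rot: [0.999, 0.053, 0.0, -0.0]
ft_force: [-0.4, 0.2, -0.7]
width: 0.0119
grip_force: 39.9
```

step_arm:
  delta_pos:
    - [0,0,-0.03]
    - [0,0,0]
    - [0,0,0]
  turn: [0,0,0]

```text
time: 27.7
ee_pos: [0.5107, 0.0561, 0.0102]
eef_rot: [0.999, 0.052, 0.0, 0.0]
ft_force: [-2.9, -0.1, 6.9]
width: 0.0116
grip_force: 39.9
```

step_arm:
  delta_pos:
    - [0,0,0.02]
    - [0,0,0]
    - [0,0,0]
    - [0,0,0.3]
    - [0,0,0.7]
    - [0,0,1]
    - [0,0,1]
    - [0,0,1]
    - [0,0,1]
    - [0,0,1]
    - [0,0,0.8]
    - [0,0,0.4]
  turn: [0,0,0,0,0,0,0,0,0,0,0,0]
  grip: 0.55

```text
time: 28.9
ee_pos: [0.5113, 0.0563, 0.1923]
eef_rot: [0.999, 0.053, 0.001, 0.0]
ft_force: [1.2, -1.6, 0.5]
width: 0.0392
grip_force: 0.0
```

step_arm:
  delta_pos:
    - [0.6,0.05,0]
    - [0.6,0.05,0]
    - [0.6,0.05,0]
    - [0.6,0.05,0]
    - [0.6,0.05,0]
    - [0.6,0.05,0]
    - [0,0,0]
    - [0,0,0]
  turn: [0,0,0,0,0,0,0,0]
  grip: 1.0
  newtons: 20

```text
time: 29.7
ee_pos: [0.6, 0.0637, 0.1895]
eef_rot: [0.999, 0.053, -0.001, -0.0]
ft_force: [0.2, -0.2, 0.2]
width: 0.0005
grip_force: 0.0
```

```bash
python3 - <<'E'
from h import *
c=cam("side"); save(c,"k1",(250,140,350,270),4.6); caps(cam("top"))
E
```

```text
[187 188  14  13 141] [193.7 193.9] [0.5839 0.3145 0.0261] [0.5834 0.3134 0.03  ]
[377 206  14  14 156] [383.8 212.6] [ 0.5279 -0.2056  0.0235] [ 0.5275 -0.2045  0.03  ]
[194 215  13  13 144] [200. 221.] [0.5096 0.2952 0.0297] [0.5096 0.2951 0.03  ]
[333 232  10  37 268] [338.2 247.3] [ 0.4346 -0.0785  0.0248] [ 0.4347 -0.0782  0.03  ]
[249 255  22  32 153] [256.  273.5] [0.365  0.1472 0.0023] [0.3672 0.1437 0.03  ]
```

View pics/k1.png

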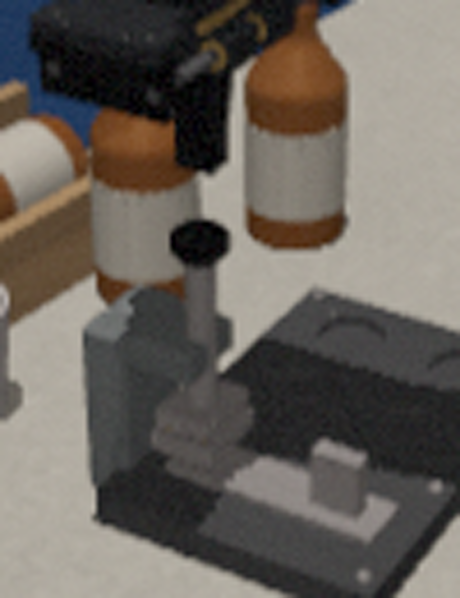

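The closed fingers stand about 30 mm above the knob, in line with it. The feeler lies flat with its tip under the foot.

step_arm:
  delta_pos:
    - [0.03,0.01,-0.4]
    - [0,0,-0.4]
    - [0,0,-0.3]
    - [0,0,-0.2]
    - [0,0,0]
    - [0,0,0]
  turn: [0,0,0,0,0,0]

```text
time: 30.4
ee_pos: [0.6014, 0.0638, 0.1576]
eef_rot: [0.999, 0.052, 0.0, 0.0]
ft_force: [-0.1, 0.2, 0.8]
width: 0.0001
grip_force: 0.0
```

step_arm:
  delta_pos:
    - [0,0,-0.08]
    - [0,0,-0.08]
    - [0,0,-0.08]
    - [0,0,0]
  turn: [0,0,0,0]

```text
time: 30.8
ee_pos: [0.6012, 0.0637, 0.1512]
eef_rot: [0.999, 0.052, -0.0, 0.0]
ft_force: [-0.5, 0.5, -0.4]
width: 0.0005
grip_force: 0.0
```

step_arm:
  delta_pos:
    - [0,0,-0.05]
    - [0,0,-0.05]
    - [0,0,-0.05]
    - [0,0,0]
  turn: [0,0,0,0]

```text
time: 31.2
ee_pos: [0.6014, 0.0638, 0.1477]
eef_rot: [0.999, 0.052, 0.0, 0.0]
ft_force: [1.3, -0.1, 0.8]
width: 0.0007
grip_force: 0.5
```

step_arm:
  delta_pos:
    - [0,0,-0.05]
    - [0,0,-0.05]
    - [0,0,-0.05]
  turn: [0,0,0]

```text
time: 31.5
ee_pos: [0.6014, 0.0638, 0.144]
eef_rot: [0.999, 0.052, 0.0, 0.0]
ft_force: [-0.7, -0.5, 2.9]
width: 0.0006
grip_force: 1.3
```

step_arm:
  delta_pos:
    - [0,0,-0.04]
    - [0,0,-0.04]
  turn: [0,0]

```text
time: 31.7
ee_pos: [0.6014, 0.0638, 0.142]
eef_rot: [0.999, 0.052, 0.0, 0.0]
ft_force: [-1.0, 1.0, 2.4]
width: 0.0004
grip_force: 1.3
```

step_arm:
  delta_pos:
    - [0,0,-0.04]
    - [0,0,0]
  turn: [0,0]

```text
time: 31.9
ee_pos: [0.6013, 0.0638, 0.1408]
eef_rot: [0.999, 0.052, 0.0, 0.0]
ft_force: [1.3, 0.2, 0.7]
width: 0.0006
grip_force: 0.5
```

step_arm:
  delta_pos:
    - [0,0,-0.04]
    - [0,0,0]
  turn: [0,0]

```text
time: 32.1
ee_pos: [0.6014, 0.0638, 0.1399]
eef_rot: [0.999, 0.052, 0.0, 0.0]
ft_force: [0.3, -0.1, 0.9]
width: 0.0004
grip_force: 0.5
```

step_arm:
  delta_pos:
    - [0,0,-0.04]
    - [0,0,-0.04]
  turn: [0,0]

```text
time: 32.3
ee_pos: [0.6013, 0.0638, 0.138]
eef_rot: [0.999, 0.052, 0.0, 0.0]
ft_force: [1.4, -0.6, 3.2]
width: 0.0007
grip_force: 1.3
```

step_arm:
  delta_pos:
    - [0,0,-0.04]
    - [0,0,0]
  turn: [0,0]

```text
time: 32.5
ee_pos: [0.6013, 0.0638, 0.1368]
eef_rot: [0.999, 0.052, -0.0, 0.0]
ft_force: [0.7, -0.3, 1.6]
width: 0.0006
grip_force: 0.5
```

step_arm:
  delta_pos:
    - [0,0,-0.04]
    - [0,0,0]
  turn: [0,0]

```text
time: 32.7
ee_pos: [0.6013, 0.0638, 0.1362]
eef_rot: [0.999, 0.052, 0.0, 0.0]
ft_force: [-0.7, 0.1, 3.8]
width: 0.0001
grip_force: 2.0
```

step_arm:
  delta_pos:
    - [0,0,-0.03]
    - [0,0,0]
  turn: [0,0]

```text
time: 32.9
ee_pos: [0.6013, 0.0638, 0.1357]
eef_rot: [0.999, 0.052, 0.0, 0.0]
ft_force: [-0.8, -0.9, 6.6]
width: 0.0007
grip_force: 3.1
```

step_arm:
  delta_pos:
    - [0,0,-0.03]
    - [0,0,0]
  turn: [0,0]

```text
time: 33.1
ee_pos: [0.6014, 0.0638, 0.1352]
eef_rot: [0.999, 0.052, 0.0, 0.0]
ft_force: [-2.4, -0.6, 8.1]
width: 0.0003
grip_force: 3.9
```

step_arm:
  delta_pos:
    - [0,0,-0.03]
    - [0,0,0]
  turn: [0,0]

```text
time: 33.3
ee_pos: [0.6014, 0.0638, 0.1346]
eef_rot: [0.999, 0.052, 0.0, 0.0]
ft_force: [-2.6, 0.2, 8.8]
width: 0.0004
grip_force: 4.7
```

step_arm:
  delta_pos:
    - [0,0,-0.03]
    - [0,0,0]
    - [0,0,0]
  turn: [0,0,0]

```text
time: 33.6
ee_pos: [0.6014, 0.0638, 0.1341]
eef_rot: [0.999, 0.052, 0.0, 0.0]
ft_force: [-4.0, 0.3, 10.8]
width: 0.0009
grip_force: 5.5
```

step_arm:
  delta_pos:
    - [0,0,-0.02]
    - [0,0,0]
    - [0,0,0.2]
    - [0,0,0.5]
    - [0,0,0.8]
    - [0,0,0.8]
  turn: [0,0,0,0,0,0]

```text
time: 34.2
ee_pos: [0.601, 0.0638, 0.1909]
eef_rot: [0.999, 0.053, -0.0, 0.0]
ft_force: [0.5, -0.3, 0.6]
width: 0.0003
grip_force: 0.0
```

step_arm:
  delta_pos:
    - [-0.6,-0.05,0]
    - [-0.6,-0.05,0]
    - [-0.6,-0.05,0]
    - [-0.6,-0.05,0]
    - [-0.6,-0.05,0]
    - [-0.6,-0.05,0]
    - [0,0,0]
    - [0,0,0]
  turn: [0,0,0,0,0,0,0,0]
  grip: 0.5

```text
time: 35.0
ee_pos: [0.5117, 0.0562, 0.1906]
eef_rot: [0.999, 0.052, 0.0, 0.0]
ft_force: [0.1, -0.3, 0.1]
width: 0.0431
grip_force: 0.0
```

```bash
python3 - <<'E'
from h import *
c=cam("side"); save(c,"k2",(250,150,350,270),5); caps(cam("top"))
P=np.array([world(c,u,v) for v in range(180,270) for u in range(280,350)])
q=P[(P[:,2]>.055)&(P[:,2]<.075)&(abs(P[:,0]-.51)<.03)&(abs(P[:,1]-.056)<.03)]; print(len(q),q.mean(0),q.min(0),q.max(0))
print(read_state()["ee_pos"])
E
```

```text
[187 188  14  13 140] [193.8 193.9] [0.5837 0.3139 0.0276] [0.5834 0.3133 0.03  ]
[377 206  14  14 158] [383.8 212.6] [ 0.528  -0.206   0.0212] [ 0.5274 -0.2044  0.03  ]
[194 215  13  13 141] [200.1 221. ] [0.5097 0.2953 0.029 ] [0.5097 0.2951 0.03  ]
[333 232  10  38 328] [337.5 250.6] [ 0.4256 -0.0764  0.025 ] [ 0.4258 -0.076   0.03  ]
[  14  330   89   70 2933] [ 64.4 366.7] [ 4.5830e-01 -9.0000e-04  1.1726e+00] [0.1339 0.6406 0.03  ]
69 [0.50742793 0.05678807 0.06230222] [0.49253635 0.04541264 0.05518344] [0.52554657 0.06365729 0.06707223]
[0.51193881 0.05632893 0.19021312]
```

View pics/k2.png

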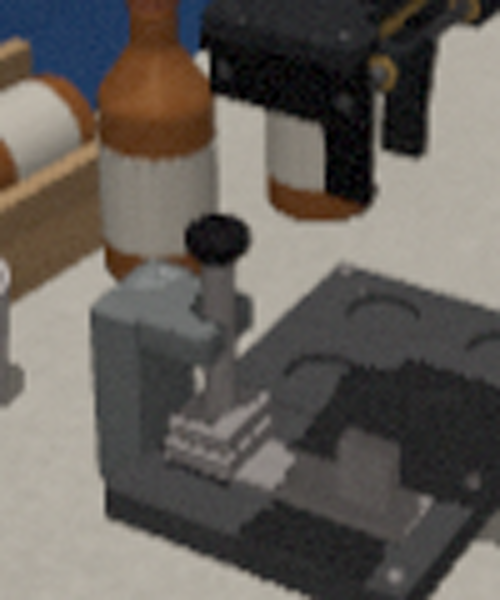

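The foot bears on the blade and the tab is still where I left it, at about (370,460). I'll re-grip it.

step_arm:
  delta_pos:
    - [-0.04,0,-0.5]
    - [0,0,-1]
    - [0,0,-1]
    - [0,0,-1]
    - [0,0,-1]
    - [0,0,-1]
    - [0,0,-0.8]
    - [0,0,-0.5]
    - [0,0,-0.25]
    - [0,0,-0.08]
    - [0,0,0]
    - [0,0,0]
  turn: [0,0,0,0,0,0,0,0,0,0,0,0]

```text
time: 36.3
ee_pos: [0.511, 0.0564, 0.0126]
eef_rot: [0.999, 0.052, 0.001, 0.0]
ft_force: [0.4, 0.7, -0.7]
width: 0.0439
grip_force: 0.0
```

step_arm:
  delta_pos:
    - [0,0,0]
    - [0,0,0]
    - [0,0,0]
    - [0,0,0]
    - [0,0,0]
    - [0,0,0]
    - [0,0,0]
  turn: [0,0,0,0,0,0,0]
  grip: 1.0
  newtons: 40

```text
time: 37.0
ee_pos: [0.5104, 0.0562, 0.0118]
eef_rot: [0.999, 0.052, 0.0, 0.0]
ft_force: [-1.2, -1.2, 1.9]
width: 0.0119
grip_force: 40.0
```

step_arm:
  delta_pos:
    - [-0.1,-0.01,0]
    - [-0.2,-0.02,0]
    - [-0.2,-0.02,0]
    - [-0.2,-0.02,0]
  turn: [0,0,0,0]

```text
time: 37.4
ee_pos: [0.4937, 0.0548, 0.0119]
eef_rot: [0.999, 0.053, 0.001, -0.0]
ft_force: [5.7, 0.2, -5.5]
width: 0.0119
grip_force: 40.0
```

step_arm:
  delta_pos:
    - [-0.2,-0.02,0]
    - [-0.2,-0.02,0]
    - [-0.2,-0.02,0]
    - [-0.2,-0.02,0]
    - [-0.2,-0.02,0]
    - [-0.2,-0.02,0]
    - [-0.2,-0.02,0]
    - [-0.2,-0.02,0]
    - [-0.2,-0.02,0]
    - [0,0,0]
  turn: [0,0,0,0,0,0,0,0,0,0]

```text
time: 38.4
ee_pos: [0.4471, 0.0499, 0.0118]
eef_rot: [0.999, 0.052, -0.0, 0.0]
ft_force: [-1.3, 0.0, 1.4]
width: 0.0119
grip_force: 40.0
```

Drag was about 5.7 N and the blade is now clear of the foot. Returning it to the mat.

step_arm:
  delta_pos:
    - [0,0,0.5]
    - [0,0,0.9]
    - [0,0,0.9]
    - [0,-0.93,0]
    - [0,-0.93,0]
    - [0,-0.93,0]
    - [0,-0.93,0]
    - [0,-0.93,0]
    - [0,-0.93,0]
    - [0,-0.93,0]
    - [0,-0.93,0]
    - [0,-0.93,0]
  turn: [0,0,0,-0.115,-0.115,-0.115,-0.115,-0.115,-0.115,-0.115,-0.115,-0.115]

```text
time: 39.6
ee_pos: [0.4478, -0.1601, 0.07]
eef_rot: [1.0, -0.01, 0.0, -0.0]
ft_force: [0.3, 0.7, -1.8]
width: 0.0113
grip_force: 40.0
```

step_arm:
  delta_pos:
    - [0.19,-0.94,0]
    - [0.19,-0.94,0]
    - [0.19,-0.94,0]
    - [0.19,-0.94,0]
    - [0.19,-0.94,0]
    - [0.19,-0.94,0]
    - [0.19,-0.94,0]
    - [0.19,-0.94,0]
    - [0,0,0]
    - [0,0,0]
  turn: [-0.115,-0.115,-0.115,-0.115,-0.115,-0.115,-0.115,-0.115,0,0]

```text
time: 40.6
ee_pos: [0.4858, -0.3475, 0.0691]
eef_rot: [0.998, -0.065, -0.0, -0.0]
ft_force: [-0.2, 1.6, -2.0]
width: 0.0114
grip_force: 40.0
```

```bash
python3 - <<'E'
from h import *
s=read_state(); print(s["ee_pos"],s["eef_rot"]); yaw=2*np.arctan2(s["eef_rot"][1],s["eef_rot"][0]); print(np.degrees(yaw))
# blade region in depth (held feeler)
c=cam("top"); save(c,"m1",(390,160,480,250),6.5)
P=np.array([world(c,u,v) for v in range(160,250) for u in range(390,480)])
q=P[(P[:,2]>.055)&(P[:,2]<.09)&(P[:,0]>.4)&(P[:,0]<.65)&(abs(P[:,1]+.35)<.05)]
print(len(q),q.min(0),q.max(0)); t=q[q[:,0]>.55]; print("tip part",t.mean(0),t.max(0),t.min(0)) if len(t) else 0
E
```

```text
[ 0.48581614 -0.34748679  0.0691192 ] [ 9.97879443e-01 -6.50882963e-02 -1.95708141e-04 -3.05036515e-04]
-7.463846261427913
290 [ 0.53228786 -0.37651783  0.07634315] [ 0.59288416 -0.33549579  0.08992237]
tip part [ 0.56999965 -0.3572065   0.08494634] [ 0.59288416 -0.3376424   0.08989316] [ 0.55034224 -0.37651783  0.07768929]
```

View pics/m1.png

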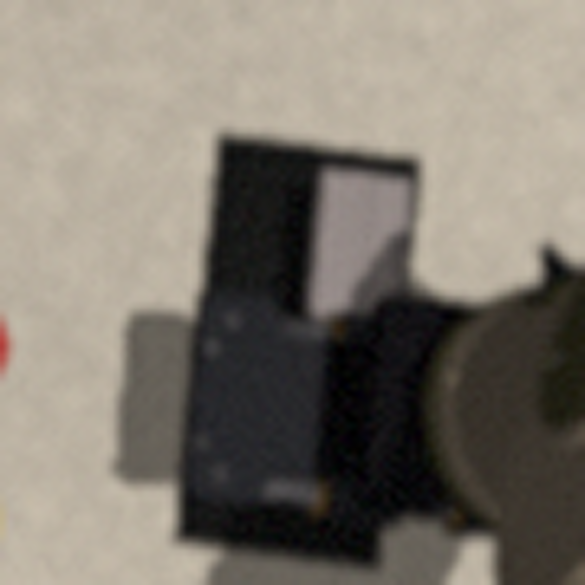

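The blade's tip is over the far end of the mat, at about x 0.593 and y -0.358, and well inside its edges. I'll lower it.

step_arm:
  delta_pos:
    - [0,0,-0.5]
    - [0,0,-0.8]
    - [0,0,-0.8]
    - [0,0,-0.5]
    - [0,0,-0.3]
    - [0,0,-0.13]
    - [0,0,-0.06]
    - [0,0,0]
    - [0,0,0]
  turn: [0,0,0,0,0,0,0,0,0]

```text
time: 41.55
ee_pos: [0.4862, -0.3475, -0.0073]
eef_rot: [0.998, -0.065, 0.0, 0.0]
ft_force: [0.1, -0.2, -1.9]
width: 0.0117
grip_force: 40.0
```

step_arm:
  delta_pos:
    - [0,0,-0.03]
    - [0,0,0]
    - [0,0,0]
  turn: [0,0,0]

```text
time: 41.85
ee_pos: [0.4858, -0.3473, -0.0086]
eef_rot: [0.998, -0.065, 0.0, 0.0]
ft_force: [0.1, -0.2, -1.4]
width: 0.0121
grip_force: 40.0
```

step_arm:
  delta_pos:
    - [0,0,-0.03]
    - [0,0,0]
    - [0,0,0]
  turn: [0,0,0]

```text
time: 42.15
ee_pos: [0.4859, -0.3473, -0.0091]
eef_rot: [0.998, -0.065, 0.0, 0.0]
ft_force: [-1.5, 0.7, 4.0]
width: 0.0113
grip_force: 40.0
```

step_arm:
  delta_pos:
    - [0,0,0]
    - [0,0,0]
    - [0,0,0]
    - [0,0,0.3]
    - [0,0,0.7]
    - [0,0,1]
    - [0,0,1]
    - [0,0,1]
    - [0,0,1]
    - [0,0,1]
    - [0,0,0.5]
    - [0,0,0]
  turn: [0,0,0,0,0,0,0,0,0,0,0,0]
  grip: 0.5

```text
time: 43.35
ee_pos: [0.4868, -0.3478, 0.155]
eef_rot: [0.998, -0.065, 0.001, 0.001]
ft_force: [0.5, -0.4, 0.2]
width: 0.0437
grip_force: 0.0
```

step_arm:
  delta_pos:
    - [-0.6,-0.6,0]
    - [-0.6,-0.6,0]
    - [-0.6,-0.6,0]
    - [-0.6,-0.6,0]
    - [-0.6,-0.6,0]
    - [-0.6,-0.6,0]
    - [-0.6,-0.6,0]
    - [-0.6,-0.6,0]
    - [-0.6,-0.6,0]
    - [-0.6,-0.6,0]
    - [0,0,0]
    - [0,0,0]
  turn: [0,0,0,0,0,0,0,0,0,0,0,0]

```text
time: 44.55
ee_pos: [0.3355, -0.4967, 0.1517]
eef_rot: [0.998, -0.065, -0.0, -0.001]
ft_force: [-0.3, 0.5, 0.7]
width: 0.0435
grip_force: 0.0
```

```bash
python3 - <<'E'
from h import *
c=cam("top"); s=cam("side"); caps(c); print(read_state()["ee_pos"])
a=cv2.resize(c["image"][140:260,150:480,::-1],None,fx=2.42,fy=2.42,interpolation=cv2.INTER_CUBIC)
b=cv2.resize(s["image"][130:330,180:445,::-1],None,fx=1.5,fy=1.5,interpolation=cv2.INTER_CUBIC)
d=cv2.resize(s["image"][170:260,260:380,::-1],None,fx=3.3,fy=3.3,interpolation=cv2.INTER_CUBIC)
w=max(a.shape[1],b.shape[1]+d.shape[1]); H=max(b.shape[0],d.shape[0]); im=np.zeros((a.shape[0]+H,w,3),np.uint8)
im[:a.shape[0],:a.shape[1]]=a; im[a.shape[0]:a.shape[0]+b.shape[0],:b.shape[1]]=b; im[a.shape[0]:a.shape[0]+d.shape[0],b.shape[1]:b.shape[1]+d.shape[1]]=d
print(im.shape); cv2.imwrite("pics/end.png",im)
u,v=250+194/6,150+178/6
print("knob z",[world(c,x,y)[2].round(4) for x in(281,282,283) for y in(178,179,180)])
E
```

```text
[187 188  14  13 141] [193.7 193.9] [0.5836 0.3138 0.0286] [0.5834 0.3134 0.03  ]
[377 206  14  14 156] [383.8 212.6] [ 0.5278 -0.2052  0.026 ] [ 0.5276 -0.2044  0.03  ]
[194 215  13  13 145] [200. 221.] [0.5099 0.2967 0.0243] [0.5096 0.2952 0.03  ]
[334 232   9  38 303] [337.6 250.5] [ 0.4258 -0.0767  0.024 ] [ 0.426  -0.0763  0.03  ]
[249 254  33  33 292] [264.9 270.4] [0.3731 0.1227 0.002 ] [0.3751 0.1198 0.03  ]
[ 0.33667061 -0.49606847  0.15226398]
(590, 799, 3)
knob z [np.float64(0.1684), np.float64(0.1668), np.float64(0.1683), np.float64(0.1661), np.float64(0.1692), np.float64(0.1672), np.float64(0.1667), np.float64(0.1645), np.float64(0.1665)]
```

View pics/end.png

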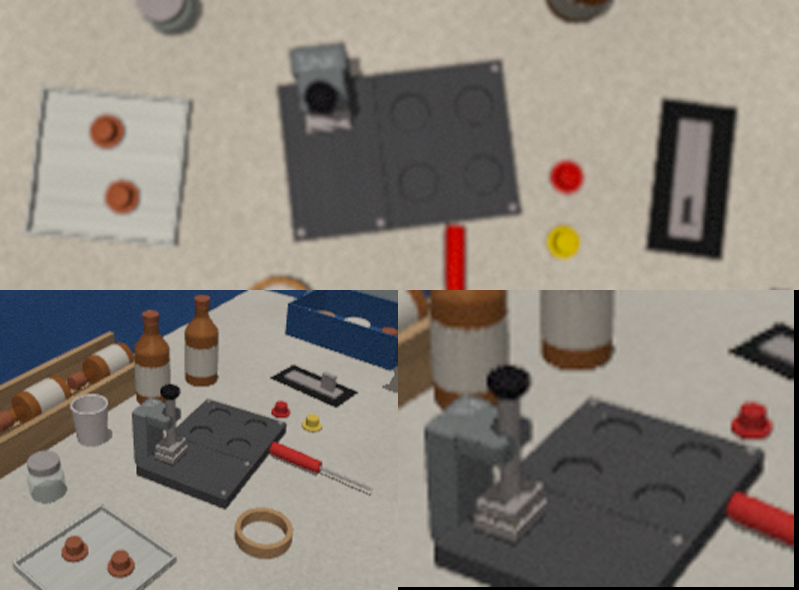

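The cavities are empty and both caps stand in the tray at (107,131) and (122,197). The feeler is flat on its mat at (690,180). The punch is down, with its knob at about 0.167 m, and the bystanders are where they were.

```bash
python3 -c "
from bench import *
print(close_job())"
```

```text
the job is handed in; nothing more can be done
None
```

I handed the job in: both copper caps stand flange down in the tray, the punch was set on the blade (about 5.7 N drag as I drew it out) and left down with its knob near 0.167 m, and the feeler lies flat on its mat; `close_job()` returned no verdict.

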